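# Hold a grinder's bayonet lid at the half-way pulse position

### The job

Put the loose lid on the small electric grinder: lower its two lugs through the two gaps in the collar until it sits fully home, then turn it clockwise (seen from above) against its spring to the pulse position, half-way to the lock, where its grip bar points at the single stud. Do not let it go on to the lock click at the paired studs; the program finishes while the gripper still holds the lid at that half-way mark, since the spring would turn it back. Leave the mug, the salt shaker and the teaspoon where they are.

Things in the scene. Friction and masses are not known exactly. Their poses are not given: they have to be found in the camera images.
- mill: Small electric grinder, fixed on the table: round black body 136 mm across, 70 mm high; aluminium collar on it, 108 mm across, top at 90 mm. Origin: centre of underside; z up; same after a half turn about z. Collar opening 66 mm across with two lug gaps, at +x and -x, 24 mm wide, reaching 47 mm from the axis. Thin radial ribs outside the collar at +x and -x mark the gaps.
- half_mark (a point): Top of the single round stud (7 mm across, 16 mm tall, on the black shoulder outside the collar, 59.5 mm from the axis), 30 degrees clockwise from above from the grinder's +x rib: half-way, the pulse position. Another stands opposite, after -x. The pairs of studs at 60 degrees mark the lock.
- seat (a point): Point on the grinder's axis at the floor of its sprung driving ring, 74 mm above the table, inside the collar: the lid's origin comes here when fully home. The ring has a 22 mm wide pocket under each gap; a lug drops into it and turns it. The collar's flange above the lugs is 6 mm thick (z 84 to 90 mm).
- lid: Loose grey bayonet lid, about 0.13 kg, standing upright on the table. Origin: centre of underside; z up. Skirt 62 mm across, 18 mm high, with two lugs at its foot at +x and -x (18 mm wide, 7 mm high, reaching 39 mm from the axis, with a nib to 41.5 mm). Disc above: 104 mm across, z 18 to 24 mm. Fits either way round (half turn), with 2 mm side play; home, the disc is 2 mm over the collar.
- lid_grip (a point): Centre of the lid's grip bar, on the lid's axis 45 mm above its underside. The bar runs along the lid's x (in line with the lugs): 64 mm long, 16 mm thick in y, from 24 to 57 mm above the underside. Pinch it across its thickness.
- ring (a joint): Angle of the driving ring, rad, clockwise from above positive. 0: pockets under the gaps (its spring rests it there); 0.52: half-way; from about 0.85 the lid's nibs meet spring balls (stiff) and click over, locked at about 1.04; stop 1.13. Turned only by the seated lid, lagging it by up to 0.1 rad of play. Spring drives it back: 0.04 N m at 0, 0.08 at half-way.
- mug: Mug, 78 x 116 x 101 mm, green and white, standing; origin under its middle. Bystander.
- salt_shaker: Salt shaker, 44 mm across, 90 mm high, standing; origin under its middle. Bystander.
- teaspoon: Teaspoon, 132 x 26 x 9 mm, lying on the table; origin under its middle. Bystander.

How it is judged:
By the outcome, as a careful person would: the job done as asked, in the order asked, and still so for the second after the job is handed in, while the arm keeps its last pose, push and grip.
It also fails if it takes over 43 s, if anything falls off the work surface, if the arm or the gripper's body presses on something with over 40 N, if the wrist force passes 120 N, or if a joint passes its speed limit or range.

### The arm

A 6-joint arm with a two-finger parallel gripper is mounted at the origin on the work surface; the furniture and walls round the work are solid. World frame = base frame: x ahead of the robot, y to its left, z up, the work surface at z = 0. Lengths are in m, angles in rad, forces in N, time in s.
With the tool pointing down it reaches from about 0.375 to 0.9 m from the base axis. Payload 3.1 kg.
Tool frame: the origin (TCP) lies where the fingers leave the gripper's body, on its centre line; the fingertips stand 70 mm ahead of it and the grasp point (between the pads) lies 51 mm ahead of it; z points along the fingers, y is the line along which they close (so a half turn about z gives the same grasp; the last joint's range is limited). The gripper opens to 87 mm and grips with 3 to 60 N. Pads are 19 mm wide; open, the fingers measure 117 mm over their backs; the gripper's body (75 mm by 190 mm) begins 51 mm behind the grasp point.
Start: joints at [-0.178, 0.527, 1.433, -0, 1.181, -0.178], TCP at [0.625, 0, 0.292] pointing down, gripper open.
Joint ranges: [-3.08, 3.08], [-0.75, 2.2], [0.22, 2.44], [-1.43, 4.57], [0, 2.65], [-2.85, 2.85]. Speed limits (rad/s): [2.79, 2.79, 3.14, 3.14, 3.14, 3.14].

### API

Orientations are given as a unit quaternion [x, y, z, w].
In Python, from rig import robot gives the robot as it stands.
- The arm moves only by the tool send_rows, never from a script. Its argument "deltas" is text: rows parted by semicolons, each of 7 numbers parted by spaces: the shift along the tool's x, y, z in mm, then the turn, a rotation vector about the tool's x, y, z in degrees, then the opening, from 0 (shut) to 1 (fully open). A call has 1 to 10 rows; each row shifts and turns the commanded pose from where the row before left it, along the tool's axes as they then stand; what a row does not reach is not made up. A row lasts 1/8 s, in which the tool goes at most 62.5 mm and 10.7 degrees, less where a joint would pass 70% of its speed; a pose out of reach is approached as far as the arm can. A call is refused whole if a number of a shift passes 62.5 or a number of a turn 10.7, either way. A call with a gripper value outside its range is refused whole. The fingers move at their own pace and stop on an object; "newtons" is the grip in N (left out, the last holds). Time passes only in rows, so rows that do not move let the fingers close. It gives the time, the measured TCP pose, the force, the opening and the grip force at its end, in the units of the state.
- robot.get_obs(): the state, without advancing time (a new reading comes with each control period).
- robot.camera(name): name is "scene" or "side" or "wrist"; returns a dict with "image" (420x560x3 uint8, red, green, blue), "depth" (420x560 float32, m along the optical axis (not along the pixel's ray), 0 where there is no reading), "fovy" (degrees; the focal length in pixels is half the picture's height over the tangent of half this angle, whatever the lens; pixels are square), "cx", "cy" (the principal point, pixels), "rvec" (rotation vector, rad) and "tvec" (3), from world to camera coordinates, as OpenCV has them. Camera axes: x right, y down, z forward; pixel columns grow to the right and rows downward; lengths in m; the calibration is good to about 2 mm. The wrist camera is an equidistant fisheye: a pixel r from the principal point sees the ray r / f radians off the axis. A picture is of the moment at which its call begins.
- robot.hand_in(): hands the job in; it is judged then, once.
Trained networks look in the newest picture that a camera, given by its name, has taken for a name from the list of things; names that differ only in an ending like _2 or _b are one class to them, and where a whole thing is asked for, a point or a joint stands for the part that bears it (a point fixed in the world has none). Each returns a list of dicts, best first, with "p" (0 to 1); they miss things now and then, are a little off and sometimes report something else, mostly with a low value. They report only what shows in the picture. A call takes as long as a camera call.
- robot.find_in(camera, thing): "box" ([left, top, right, bottom] in pixels, round what is visible of it).
- robot.cut_out(camera, thing): "region" (420x560 bool, what is visible of it) and "box" ([left, top, right, bottom] in pixels, round what is visible of it).
The state is a dict: "time": time; "q": joint angles; "joint_velocities": joint speeds; "joint_torque": joint torques, N m; "position": TCP position; "tool_rot": TCP orientation; "ft_force": force on the tool from outside, world axes, zero at the start; "moment": the same for the moment, N m; "grip_width": finger opening in m; "grip_force": force on a finger pad.
Only numpy, scipy, OpenCV 4.12 (cv2) and the standard library are available. Lean on these libraries where they do the work, as an engineer would, in place of code of your own. Each camera call takes 0.05 s, during which the arm holds its last target. There are 200 camera calls.

## Working session

There is one attempt and no reset: what is moved stays moved. The work goes in short steps, Python scripts to look and compute and a tool call to move; the robot and the scene stay as the last step left them, time stands still between calls to the robot, and variables do not carry over. Pictures are saved under pics/ and viewed, at most 10 in all, crops included, and the job is handed in when it is done.

Besides the shell and the picture viewer there is one more tool, called after "Request:" as a command line: name --argument value ..., lists and objects as JSON in quotes. send_rows: Moves the arm, as the interface text tells. Its arguments: {"type":"object","properties":{"deltas":{"type":"string"},"newtons":{"type":"number"}},"required":["deltas"]}

```bash
mkdir -p pics; ls
cat > h.py <<'E'
import numpy as np, cv2
from rig import robot
def shot(n):
    c=robot.camera(n); c['f']=210/np.tan(np.radians(c['fovy'])/2)
    c['R']=cv2.Rodrigues(np.array(c['rvec'],float))[0]; c['t']=np.array(c['tvec'],float).ravel(); return c
def cloud(c,mask=None):
    # world points (H,W,3), depth along optical axis; pinhole
    v,u=np.mgrid[0:420,0:560]; d=c['depth']
    p=np.stack([(u-c['cx'])/c['f']*d,(v-c['cy'])/c['f']*d,d],-1)
    return (p-c['t'])@c['R']
def cloudfish(c):
    v,u=np.mgrid[0:420,0:560]; d=c['depth']
    x=u-c['cx'];y=v-c['cy'];r=np.hypot(x,y)+1e-9;th=r/c['f'];k=np.tan(th)/r
    p=np.stack([x*k*d,y*k*d,d],-1)
    return (p-c['t'])@c['R']
def proj(c,P,fish=False):
    p=np.atleast_2d(P)@c['R'].T+c['t']
    if fish:
        r=np.hypot(p[:,0],p[:,1])+1e-12;th=np.arctan2(r,p[:,2]);return np.c_[c['cx']+c['f']*th*p[:,0]/r,c['cy']+c['f']*th*p[:,1]/r]
    return np.c_[c['cx']+c['f']*p[:,0]/p[:,2],c['cy']+c['f']*p[:,1]/p[:,2]]
E
python3 - <<'E'
from h import *
ims=[]
for n in ['scene','side','wrist']:
    c=shot(n); ims.append(c['image']); W=(cloudfish if n=='wrist' else cloud)(c)
    print(n,c['fovy'],c['cx'],c['cy'],'pos',(-c['R'].T@c['t']).round(3))
    for t in ['mill','lid','mug','salt_shaker','teaspoon']:
        r=robot.cut_out(n,t)
        if r:
            m=r[0]['region']&(c['depth']>0); p=W[m]
            if len(p): print(t,round(r[0]['p'],2),r[0]['box'],'med',np.median(p,0).round(3),'lo',np.percentile(p,2,0).round(3),'hi',np.percentile(p,98,0).round(3))
    cv2.imwrite(f'pics/{n}0.png',c['image'][:,:,::-1])
a=np.hstack([ims[0],ims[1]]);cv2.imwrite('pics/both.png',cv2.resize(a,(800,300),interpolation=cv2.INTER_AREA)[:,:,::-1])
print({k:np.round(v,3) for k,v in robot.get_obs().items()})
E
```

```text
pics
scene 47.278474894552936 275.44371950052266 210.37977866453315 pos [ 0.078 -0.661  0.631]
mill 0.56 [286.1, 248.6, 359.2, 322.1] med [ 0.46  -0.088  0.069] lo [ 0.412 -0.12   0.008] hi [ 0.525 -0.009  0.091]
lid 0.57 [205.3, 195.6, 250.2, 227.0] med [0.433 0.308 0.024] lo [0.392 0.27  0.003] hi [0.485 0.358 0.058]
mug 0.66 [233.1, 146.1, 267.6, 193.1] med [0.554 0.421 0.066] lo [0.506 0.407 0.004] hi [0.599 0.485 0.099]
salt_shaker 0.89 [290.7, 201.7, 311.6, 239.2] med [0.536 0.148 0.048] lo [0.523 0.139 0.004] hi [0.557 0.168 0.088]
teaspoon 0.55 [230.5, 245.2, 279.6, 269.6] med [0.438 0.131 0.005] lo [ 0.365  0.115 -0.   ] hi [0.488 0.15  0.01 ]
side 50.541698398657225 283.2438811247873 211.55962394256176 pos [-0.056  1.017  0.711]
mill 0.81 [305.6, 178.7, 355.0, 221.1] med [ 0.46  -0.014  0.067] lo [ 0.41  -0.101  0.001] hi [0.535 0.014 0.092]
lid 0.58 [250.6, 260.0, 291.5, 290.2] med [0.427 0.333 0.026] lo [0.388 0.288 0.021] hi [0.48  0.371 0.059]
mug 0.96 [173.5, 245.5, 225.5, 300.4] med [0.546 0.458 0.067] lo [0.498 0.414 0.009] hi [0.599 0.488 0.101]
salt_shaker 0.94 [26
[... 428 characters left out ...]
180.8, 20.5, 233.3, 71.4] med [0.55  0.155 0.077] lo [0.53  0.141 0.008] hi [0.564 0.175 0.089]
teaspoon 0.67 [82.7, 64.0, 172.4, 105.3] med [0.454 0.134 0.005] lo [ 0.366  0.118 -0.   ] hi [0.488 0.151 0.01 ]
{'time': np.float64(0.9), 'q': array([-0.178,  0.527,  1.433, -0.   ,  1.181, -0.178]), 'joint_velocities': array([ 0.   , -0.002,  0.001,  0.001, -0.002,  0.002]), 'joint_torque': array([ -0.   , -44.   , -17.699,   0.063,   0.05 ,  -0.   ]), 'position': array([0.625, 0.   , 0.292]), 'tool_rot': array([ 0.707,  0.707, -0.   , -0.   ]), 'ft_force': array([-0.555,  0.185,  0.289]), 'moment': array([-0.006,  0.002, -0.029]), 'grip_force': np.float64(0.0), 'grip_width': np.float64(0.087)}
```

View pics/both.png

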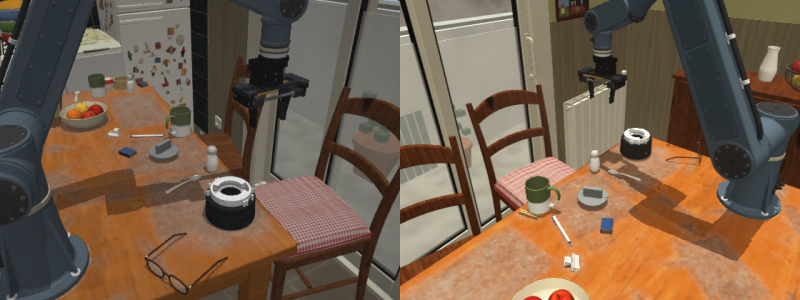

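View pics/wrist0.png

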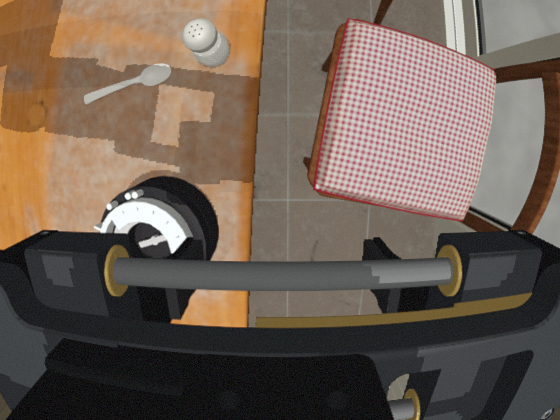

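Request:
send_rows --deltas "-50 -50 0 0 0 0 1;-50 -50 0 0 0 0 1;-50 -50 0 0 0 0 1;0 0 0 0 0 0 1;0 0 0 0 0 0 1"

```text
time: 1.52
position: [0.4929, -0.1328, 0.2926]
tool_rot: [0.708, 0.707, 0.0, 0.001]
ft_force: [-0.1, 0.7, 0.0]
grip_width: 0.0872
grip_force: 0.0
```

Run:
```python
from h import *
c=shot('wrist'); np.savez('m1.npz',**{k:c[k] for k in ['image','depth','R','t','f','cx','cy']})
W=cloudfish(c); cv2.imwrite('pics/w1.png',c['image'][:,:,::-1])
m=(c['depth']>0)&(abs(W[...,2]-.09)<.004)&(np.hypot(W[...,0]-.475,W[...,1]+.05)<.09)
p=W[m];print(len(p),p.min(0),p.max(0),robot.get_obs()['position'])
```

```text
5653 [ 0.42035038 -0.11552645  0.08600229] [0.5352789  0.00871261 0.0923484 ] [ 0.49329231 -0.13229697  0.29255384]
```

View pics/w1.png

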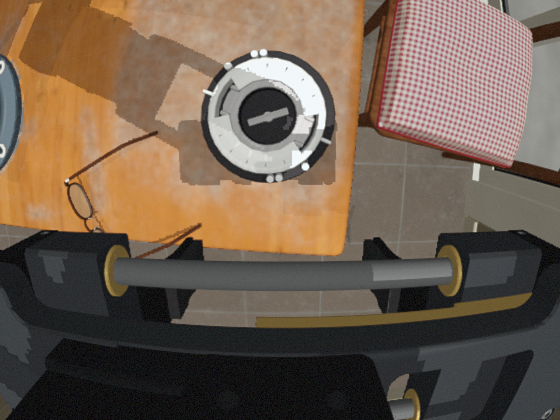

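```bash
cat > fit.py <<'E'
from h import *
from scipy.optimize import minimize
def plane(c,z):
    v,u=np.mgrid[0:420,0:560]; x=u-c['cx'];y=v-c['cy'];r=np.hypot(x,y)+1e-9;th=r/c['f']
    d=np.stack([np.sin(th)*x/r,np.sin(th)*y/r,np.cos(th)],-1)@c['R']; o=-c['R'].T@c['t']
    return o+d*((z-o[2])/d[...,2])[...,None]
def mill(c,g=(.475,-.05)):
    W=cloudfish(c); P=plane(c,.09); near=(np.hypot(P[...,0]-g[0],P[...,1]-g[1])<.085)
    p=P[near][:,:2]; lab=(abs(W[...,2]-.09)<.003)[near]&(c['depth'][near]>0)
    rr=np.hypot(*(p-np.array(g)).T)
    def loss(a):
        q=p-a[:2]; cs,sn=np.cos(a[2]),np.sin(a[2]); x=q[:,0]*cs+q[:,1]*sn; y=-q[:,0]*sn+q[:,1]*cs; r=np.hypot(x,y)
        s=lambda t:1/(1+np.exp(-t/.0007))
        hole=np.maximum(s(.033-r),s(.012-abs(y))*s(.047-r))
        w=r<.056   # ignore studs, ribs
        return np.sum((s(.054-r)*(1-hole)-lab)[w]**2)+np.sum(lab&(r>.056)&(r<.0562))+ 0.0*len(r)
    def best(a0):
        return minimize(loss,a0,method='Nelder-Mead',options=dict(xatol=1e-5,fatol=1e-3,initial_simplex=np.array(a0)+np.array([[0,0,0],[.005,0,0],[0,.005,0],[0,0,.15]])))
    q=p[lab&(rr<.06)]; g0=(q.min(0)+q.max(0))/2
    R=[best([*g0,t]) for t in np.arange(-1.4,1.5,.35)]
    return min(R,key=lambda r:r.fun)
E
python3 - <<'E'
from fit import *
c=dict(np.load('m1.npz')); r=mill(c); print(r.x,np.degrees(r.x[2]),r.fun)
# studs & ribs check: points with z>.075, r .056-.064
W=cloudfish(c); rr=np.hypot(W[...,0]-r.x[0],W[...,1]-r.x[1]); m=(rr>.0565)&(rr<.064)&(W[...,2]>.078)&(W[...,2]<.1)
n,l,s,ce=cv2.connectedComponentsWithStats(m.astype(np.uint8))
for i in range(1,n):
    if s[i,4]>5:
        q=W[l==i].mean(0); print(ce[i].round(),s[i,4],q.round(4),np.degrees(np.arctan2(q[1]-r.x[1],q[0]-r.x[0])).round(1))
P=plane(c,.086)
for nm,uv in dict(s1=(228,65),s2=(306,166),p1=(254,53),p1b=(264,53),p2=(270,179),p2b=(279,178)).items():
    q=P[uv[1],uv[0]]; print(nm,q.round(4),np.degrees(np.arctan2(q[1]-r.x[1],q[0]-r.x[0])).round(1),np.hypot(q[0]-r.x[0],q[1]-r.x[1]).round(4))
E
```

```text
[ 0.47784965 -0.05344789 -0.40494704] -23.201756568216112 507.9820268419553
[263.  52.] 52 [0.4752 0.0056 0.085 ] 92.6
[254.  54.] 44 [0.4669 0.0047 0.0849] 100.7
[228.  66.] 50 [ 0.4425 -0.0062  0.0847] 126.8
[206.  92.] 23 [ 0.4225 -0.0297  0.0857] 156.8
[327. 141.] 27 [ 0.5333 -0.0771  0.0851] -23.1
[305. 166.] 44 [ 0.5134 -0.1006  0.0853] -53.0
[278. 178.] 43 [ 0.4887 -0.1117  0.0853] -79.4
[270. 179.] 44 [ 0.4806 -0.1126  0.0855] -87.4
s1 [ 0.4429 -0.0055  0.086 ] 126.1 0.0593
s2 [ 0.5143 -0.1006  0.086 ] -52.3 0.0596
p1 [0.4668 0.0051 0.086 ] 100.7 0.0596
p1b [0.476  0.0049 0.086 ] 91.9 0.0584
p2 [ 0.481  -0.1127  0.086 ] -87.0 0.0594
p2b [ 0.4893 -0.1118  0.086 ] -78.9 0.0595
```

Request:
send_rows --deltas "45 0 0 0 0 0 1;62 -5 0 0 0 0 1;62 -5 0 0 0 0 1;62 -10 0 0 0 0 1;62 -10 0 0 0 0 1;62 -10 0 0 0 0 1;0 0 0 0 0 0 1;0 0 0 0 0 0 1"

```text
time: 2.58
position: [0.4525, 0.2227, 0.2921]
tool_rot: [0.706, 0.708, -0.0, 0.0]
ft_force: [-0.4, -0.1, 0.1]
grip_width: 0.0873
grip_force: 0.0
```

Run:
```python
from fit import *
c=shot('wrist'); cv2.imwrite('pics/w2.png',c['image'][:,:,::-1]); W=cloudfish(c)
np.savez('l1.npz',**{k:c[k] for k in ['image','depth','R','t','f','cx','cy']})
n=np.hypot(W[...,0]-.435,W[...,1]-.325)<.08
t=n&(W[...,2]>.050)&(W[...,2]<.064); p=W[t]; print(len(p),np.median(p[:,2]))
P=plane(c,.057); (cx,cy),(w,h),a=cv2.minAreaRect((P[t][:,:2]*1e4).astype(np.float32)); print('bar',cx/1e4,cy/1e4,w,h,a)
d=n&(abs(W[...,2]-.024)<.006); P=plane(c,.024)
q=P[d|t][:,:2]; q=P[d][:,:2];(x,y),r=cv2.minEnclosingCircle((q*1e4).astype(np.float32)); print('disc',x/1e4,y/1e4,r,len(q))
hull=cv2.convexHull((q*1e4).astype(np.float32)); e=cv2.fitEllipse(hull); print(e)
o=robot.get_obs(); print(o['position'],o['tool_rot'],o['q'])
```

```text
982 0.056370418688791266
bar 0.43893056640625 0.32091826171875 627.923583984375 170.06338500976562 22.82839584350586
disc 0.43879296875 0.3217599365234375 523.3785400390625 5635
((4389.39794921875, 3213.155029296875), (1026.7451171875, 1032.64599609375), 99.37930297851562)
[0.45274195 0.2217322  0.29213195] [ 7.06719571e-01  7.07493746e-01 -1.10478960e-04  1.90731493e-04] [ 2.33625292e-01  3.65862779e-01  1.73110887e+00 -5.09607158e-04
  1.04460902e+00  2.32786386e-01]
```

View pics/w2.png

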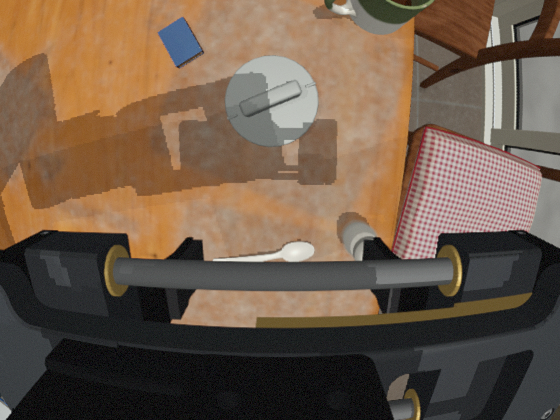

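Request:
send_rows --deltas "49.7 -7 0 0 0 0 1;49.6 -6.9 0 0 0 0 1;0 0 14 0 0 -10.25 1;0 0 14 0 0 -10.25 1;0 0 14 0 0 -10.25 1;0 0 14 0 0 -10.25 1;0 0 14 0 0 -10.25 1;0 0 14 0 0 -10.25 1;0 0 14 0 0 -10.25 1;0 0 14 0 0 -10.25 1"

```text
time: 3.88
position: [0.44, 0.3192, 0.1798]
tool_rot: [0.068, 0.998, -0.0, 0.0]
ft_force: [-0.2, -0.6, 0.3]
grip_width: 0.0873
grip_force: 0.0
```

Request:
send_rows --deltas "0 0 0 0 0 -10.25 1;0 0 0 0 0 -10.25 1;0 0 0 0 0 -10.3 1;0 0 0 0 0 0 1;0 0 0 0 0 0 1"

```text
time: 4.5
position: [0.4393, 0.32, 0.1802]
tool_rot: [-0.196, 0.981, -0.0, 0.0]
ft_force: [-0.1, 0.0, -0.1]
grip_width: 0.0868
grip_force: 0.0
```

```bash
cat >> h.py <<'E'
from scipy.spatial.transform import Rotation as Ro
def state(tx=None,ty=None,tyaw=None,tz=None):
    o=robot.get_obs(); R=Ro.from_quat(o['tool_rot']).as_matrix(); y=np.degrees(np.arctan2(R[1,1],R[0,1]))
    print('t',round(float(o['time']),2),'pos',np.round(o['position'],4),'yaw(y)',y.round(2),'tilt',np.round(R[:2,2],4),'F',np.round(o['ft_force'],1),'M',np.round(o['moment'],2),'grip',round(float(o['grip_width']),4),np.round(o['grip_force'],1),'q',np.round(o['q'],2))
    if tx is not None:
        d=R.T@(np.array([tx,ty,tz])-o['position'])*1000; print('tool shift mm',d.round(2),'turn z',-(((tyaw-y)+90)%180-90))
E
python3 - <<'E'
from h import *
state(.4389,.3211,112.8,.100)
E
```

```text
t 4.5 pos [0.4393 0.32   0.1802] yaw(y) 112.55 tilt [ 0. -0.] F [-0.1  0.  -0.1] M [0.15 0.01 0.02] grip 0.0868 0.0 q [ 0.42  0.58  1.74 -0.    0.82 -1.54]
tool shift mm [-5.000e-02  1.150e+00  8.022e+01] turn z -0.2503681366791426
```

Request:
send_rows --deltas "0 1.1 40 0 0 -0.25 1;0 0 28 0 0 0 1;0 0 12 0 0 0 1;0 0 0 0 0 0 1;0 0 0 0 0 0 0;0 0 0 0 0 0 0;0 0 0 0 0 0 0;0 0 0 0 0 0 0" --newtons 40

```text
time: 5.5
position: [0.4383, 0.322, 0.1006]
tool_rot: [-0.2, 0.98, 0.0, 0.0]
ft_force: [-0.6, -0.0, 0.1]
grip_width: 0.0547
grip_force: 0.0
```

Run:
```python
from h import *
state(.4389,.3211,112.8,.100)
```

```text
t 5.5 pos [0.4383 0.322  0.1006] yaw(y) 113.05 tilt [0.0006 0.0003] F [-0.6 -0.   0.1] M [ 0.19 -0.02  0.05] grip 0.0547 0.0 q [ 0.43  0.72  1.78  0.    0.65 -1.55]
tool shift mm [-0.2  -1.02  0.65] turn z 0.24908478025126612
```

Request:
send_rows --deltas "0 0 0 0 0 0 0;0 0 0 0 0 0 0;0 0 0 0 0 0 0;0 0 0 0 0 0 0;0 0 0 0 0 0 0;0 0 0 0 0 0 0"

```text
time: 6.25
position: [0.4382, 0.3219, 0.1002]
tool_rot: [-0.2, 0.98, 0.0, -0.0]
ft_force: [1.0, -0.4, -0.3]
grip_width: 0.0152
grip_force: 40.0
```

Run:
```python
from h import *
state(.4389,.3211,112.8,.100)
```

```text
t 6.25 pos [0.4382 0.3219 0.1002] yaw(y) 113.05 tilt [-0.0001  0.    ] F [ 1.  -0.4 -0.3] M [ 0.1  -0.01  0.01] grip 0.0152 40.0 q [ 0.43  0.72  1.78  0.    0.65 -1.55]
tool shift mm [-0.34 -0.99  0.21] turn z 0.24622716027808167
```

Request:
send_rows --deltas "0 0 -30 0 0 0 0;0 0 -50 0 0 0 0;0 0 -40 0 0 0 0;0 0 0 0 0 9.25 0;0 0 0 0 0 9.25 0;0 0 0 0 0 9.25 0;0 0 0 0 0 9.25 0;0 0 0 0 0 9.25 0;0 0 0 0 0 0 0"

```text
time: 7.38
position: [0.4379, 0.3217, 0.2199]
tool_rot: [0.2, 0.98, -0.0, -0.0]
ft_force: [0.3, -0.1, -2.1]
grip_width: 0.0159
grip_force: 40.0
```

Run:
```python
from h import *
state(.4778,-.0534,66.8,.220)
```

```text
t 7.38 pos [0.4379 0.3217 0.2199] yaw(y) 66.91 tilt [-0.0008 -0.0005] F [ 0.3 -0.1 -2.1] M [ 0.12 -0.08  0.02] grip 0.0159 40.0 q [ 0.43  0.52  1.71 -0.    0.92 -0.74]
tool shift mm [-1.8382e+02 -3.2940e+02  9.0000e-02] turn z 0.11252152943551152
```

Request:
send_rows --deltas "-40.4 -46.8 0 0 0 0 0;-40.4 -46.8 0 0 0 0 0;-40.4 -46.8 0 0 0 0 0;-40.4 -46.8 0 0 0 0 0;-40.4 -46.8 0 0 0 0 0;-40.4 -46.8 0 0 0 0 0;-40.4 -46.8 0 0 0 0 0;0 0 0 0 0 0.1 0;0 0 0 0 0 0 0;0 0 0 0 0 0 0"

```text
time: 8.62
position: [0.5682, -0.089, 0.22]
tool_rot: [0.201, 0.98, 0.0, -0.001]
ft_force: [-0.3, 0.3, -1.2]
grip_width: 0.0155
grip_force: 40.0
```

Run:
```python
from fit import *
c=shot('wrist'); cv2.imwrite('pics/w3.png',c['image'][:,:,::-1]); r=mill(c,(.4778,-.0534)); print(r.x,np.degrees(r.x[2]),r.fun)
state(r.x[0],r.x[1],66.8,.220)
W=cloudfish(c); rr=np.hypot(W[...,0]-r.x[0],W[...,1]-r.x[1]); m=(rr>.0565)&(rr<.064)&(W[...,2]>.078)&(W[...,2]<.1)
n,l,s,ce=cv2.connectedComponentsWithStats(m.astype(np.uint8))
for i in range(1,n):
    if s[i,4]>5:
        q=W[l==i].mean(0); print(ce[i].round(),s[i,4],q.round(4),np.degrees(np.arctan2(q[1]-r.x[1],q[0]-r.x[0])).round(1))
np.savez('m2.npz',**{k:c[k] for k in ['image','depth','R','t','f','cx','cy']})
```

```text
[ 0.47798074 -0.05339995 -0.40592632] -23.257864785118404 949.2059408416407
t 8.68 pos [ 0.5684 -0.0889  0.2201] yaw(y) 66.85 tilt [-0.0012  0.0007] F [-0.3  0.6 -1. ] M [ 0.15 -0.11 -0.01] grip 0.0156 40.0 q [-0.35  0.55  1.63  0.    0.96 -1.52]
tool shift mm [97.07 -2.86  0.23] turn z 0.0544151059953748
[281.   7.] 37 [ 0.4226 -0.0295  0.0856] 156.7
[322.  19.] 80 [ 0.4427 -0.006   0.0851] 126.7
[350.  45.] 80 [0.4671 0.0046 0.0847] 100.6
[356.  54.] 77 [0.4753 0.0057 0.085 ] 92.6
[205. 126.] 80 [ 0.4809 -0.1125  0.0849] -87.2
[211. 135.] 74 [ 0.489  -0.1115  0.0849] -79.2
[238. 161.] 72 [ 0.5136 -0.1006  0.0853] -53.0
```

View pics/w3.png

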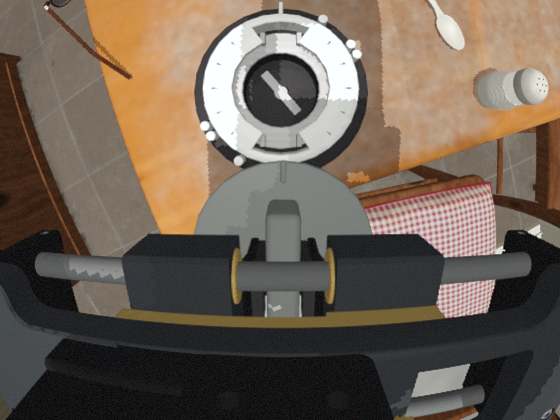

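Run:
```python
from fit import *
from scipy.optimize import least_squares
c=dict(np.load('m2.npz')); W=cloudfish(c); o=robot.get_obs(); R=Ro.from_quat(o['tool_rot']).as_matrix()
T=(W-o['position'])@R*1000   # tool coords mm
n=(c['depth']>0)&(abs(T[...,1])<60)&(T[...,0]>8)&(T[...,0]<60)&(T[...,2]>60)&(T[...,2]<85)
print('disc z',np.percentile(T[n][:,2],[5,50,95]))
zd=np.median(T[n][:,2]); m=n&(abs(T[...,2]-zd)<3)
# edge: per image column topmost pixel
E=[]
for u in range(0,560):
    v=np.where(m[:,u])[0]
    if len(v)>3: E.append(T[v[0],u,:2])
E=np.array(E); E=E[E[:,0]>25]
r=least_squares(lambda a:np.hypot(E[:,0]-a[0],E[:,1]-a[1])-a[2],[0,0,52],loss='soft_l1'); print('disc centre',r.x,len(E)); 
r=least_squares(lambda a:np.hypot(E[:,0]-a[0],E[:,1]-a[1])-52,[0,0],loss='soft_l1'); print('disc centre r52',r.x)
b=(c['depth']>0)&(abs(T[...,1])<14)&(T[...,0]>12)&(T[...,0]<36)&(abs(T[...,2]-43)<4); q=T[b]
print('bar',len(q),np.median(q[:,2]),q[:,0].max(),np.percentile(q[:,1],[1,99]))
for a in range(14,32,4):
    k=q[(q[:,0]>a)&(q[:,0]<a+4)]; print(a,k[:,1].min().round(2),k[:,1].max().round(2))
```

```text
disc z [74.80354159 76.63922859 77.80160869]
disc centre [-0.59904416 -1.35204725 51.32577817] 161
disc centre r52 [-1.36109192 -1.35685129]
bar 1475 43.957944430992 31.036579407391574 [-9.22949942  6.43419693]
14 -9.38 6.57
18 -9.29 6.48
22 -9.23 6.43
26 -9.16 6.35
30 -8.22 5.0
```

Request:
send_rows --deltas "48.9 -0.8 0 0 0 0.1 0;36.9 -0.8 0 0 0 0 0;12 0 10 0 0 0 0;0 0 10 0 0 0 0;0 0 0 0 0 0 0;0 0 0 0 0 0 0"

```text
time: 9.43
position: [0.4797, -0.0536, 0.2003]
tool_rot: [0.203, 0.979, -0.0, 0.001]
ft_force: [-0.2, 0.2, -1.5]
grip_width: 0.0157
grip_force: 40.0
```

Run:
```python
from h import *
# TCP target so that lid (tool -0.7,-1.3) is at the mill centre
yw=np.radians(66.75); y=np.array([np.cos(yw),np.sin(yw)]); x=np.array([-y[1],y[0]])
t=np.array([.4779,-.0534])+.0007*x+.0013*y
state(t[0],t[1],66.75,.1746)
```

```text
t 9.43 pos [ 0.4797 -0.0536  0.2003] yaw(y) 66.62 tilt [ 0.0011 -0.0004] F [-0.2  0.2 -1.5] M [ 0.08 -0.04  0.01] grip 0.0157 40.0 q [-0.34  0.49  1.87  0.    0.78 -1.51]
tool shift mm [ 2.49  0.72 25.72] turn z -0.1257285680115956
```

Request:
send_rows --deltas "2.4 0.7 0 0 0 0 0;0 0 4 0 0 0 0;0 0 4 0 0 0 0;0 0 3 0 0 0 0;0 0 3 0 0 0 0;0 0 0 0 0 0 0"

```text
time: 10.18
position: [0.4766, -0.0517, 0.186]
tool_rot: [0.203, 0.979, 0.0, -0.0]
ft_force: [0.0, 0.0, -2.0]
grip_width: 0.0156
grip_force: 40.0
```

Run:
```python
from h import *
yw=np.radians(66.75); y=np.array([np.cos(yw),np.sin(yw)]); x=np.array([-y[1],y[0]])
t=np.array([.4779,-.0534])+.0007*x+.0013*y
state(t[0],t[1],66.75,.1746)
```

```text
t 10.18 pos [ 0.4766 -0.0517  0.186 ] yaw(y) 66.6 tilt [-0.0006  0.0002] F [ 0.  0. -2.] M [ 0.08 -0.06  0.  ] grip 0.0156 40.0 q [-0.34  0.51  1.89  0.    0.74 -1.5 ]
tool shift mm [-1.16  0.27 11.35] turn z -0.15297815518498226
```

Request:
send_rows --deltas "-1 0.2 2 0 0 -0.1 0;0 0 3 0 0 0 0;0 0 3 0 0 0 0;0 0 2 0 0 0 0;0 0 0 0 0 0 0"

```text
time: 10.8
position: [0.4776, -0.0519, 0.176]
tool_rot: [0.202, 0.979, 0.0, -0.0]
ft_force: [0.3, 0.6, -1.3]
grip_width: 0.0159
grip_force: 40.0
```

Run:
```python
from h import *
yw=np.radians(66.75); y=np.array([np.cos(yw),np.sin(yw)]); x=np.array([-y[1],y[0]])
t=np.array([.4779,-.0534])+.0007*x+.0013*y
state(t[0],t[1],66.75,.1746)
```

```text
t 10.8 pos [ 0.4776 -0.0519  0.176 ] yaw(y) 66.7 tilt [-0.0005  0.0001] F [ 0.3  0.6 -1.3] M [ 0.03 -0.05 -0.03] grip 0.0159 40.0 q [-0.34  0.53  1.9  -0.    0.72 -1.51]
tool shift mm [-0.14  0.06  1.44] turn z -0.04845131594947816
```

Still free; go on down to contact.

Request:
send_rows --deltas "0 0 0.7 0 0 0 0;0 0 0.7 0 0 0 0;0 0 0.5 0 0 0 0;0 0 0 0 0 0 0"

```text
time: 11.3
position: [0.4777, -0.052, 0.1743]
tool_rot: [0.202, 0.979, 0.0, 0.0]
ft_force: [-0.2, -0.4, -1.8]
grip_width: 0.0159
grip_force: 40.0
```

Run:
```python
from h import *
state()
```

```text
t 11.3 pos [ 0.4777 -0.052   0.1743] yaw(y) 66.7 tilt [0. 0.] F [-0.2 -0.4 -1.8] M [ 0.07 -0.01 -0.  ] grip 0.0159 40.0 q [-0.34  0.53  1.9   0.    0.71 -1.51]
```

Request:
send_rows --deltas "0 0 0.5 0 0 0 0;0 0 0.5 0 0 0 0;0 0 0.4 0 0 0 0;0 0 0 0 0 0 0"

```text
time: 11.8
position: [0.4778, -0.052, 0.1741]
tool_rot: [0.202, 0.979, -0.0, 0.0]
ft_force: [-2.9, 0.6, 9.6]
grip_width: 0.0156
grip_force: 40.0
```

Run:
```python
from h import *
state()
```

```text
t 11.8 pos [ 0.4778 -0.052   0.1741] yaw(y) 66.71 tilt [ 0.0007 -0.0003] F [-2.9  0.6  9.6] M [ 0.19  0.38 -0.04] grip 0.0156 40.0 q [-0.34  0.53  1.9  -0.    0.71 -1.51]
```

Request:
send_rows --deltas "0 0 -0.8 0 0 0 0;-0.1 0.05 0 0 0 5 0;-0.1 0.05 0 0 0 5 0;-0.1 0.05 0 0 0 5 0;0 0 0 0 0 0 0"

```text
time: 12.42
position: [0.4782, -0.052, 0.1741]
tool_rot: [0.327, 0.945, -0.0, 0.0]
ft_force: [-1.3, -0.1, 6.0]
grip_width: 0.0159
grip_force: 40.0
```

Run:
```python
from h import *
state()
```

```text
t 12.43 pos [ 0.4782 -0.052   0.1741] yaw(y) 51.77 tilt [ 0.0005 -0.0003] F [-1.3 -0.1  6. ] M [0.11 0.23 0.04] grip 0.0159 40.0 q [-0.34  0.53  1.9  -0.    0.71 -1.24]
```

Request:
send_rows --deltas "-0.1 0.05 -0.2 0 0 5 0;-0.1 0.05 0 0 0 5 0;-0.1 0.05 0 0 0 5 0;0 0 0 0 0 0 0;0 0 0 0 0 0 0"

```text
time: 13.05
position: [0.4783, -0.052, 0.1741]
tool_rot: [0.447, 0.894, -0.0, -0.0]
ft_force: [-1.5, 0.7, 4.2]
grip_width: 0.016
grip_force: 40.0
```

Run:
```python
from fit import *
state()
c=shot('wrist'); o=robot.get_obs(); R=Ro.from_quat(o['tool_rot']).as_matrix(); cv2.imwrite('pics/w4.png',c['image'][:,:,::-1])
W=cloudfish(c); T=(W-o['position'])@R*1000
b=(c['depth']>0)&(abs(T[...,1])<14)&(T[...,0]>12)&(T[...,0]<36)&(abs(T[...,2]-43)<4); q=T[b]
for a in range(14,32,4):
    k=q[(q[:,0]>a)&(q[:,0]<a+4)]; print(a,k[:,1].min().round(2),k[:,1].max().round(2))
r=(.4779,-.0534)
rr=np.hypot(W[...,0]-r[0],W[...,1]-r[1]); m=(rr>.0545)&(rr<.066)&(W[...,2]>.078)&(W[...,2]<.1)
n,l,s,ce=cv2.connectedComponentsWithStats(m.astype(np.uint8))
for i in range(1,n):
    if s[i,4]>5:
        p=W[l==i].mean(0); print(ce[i].round(),s[i,4],p.round(4),np.degrees(np.arctan2(p[1]-r[1],p[0]-r[0])).round(1))
```

```text
t 13.05 pos [ 0.4783 -0.052   0.1741] yaw(y) 36.84 tilt [-0.0002 -0.    ] F [-1.5  0.7  4.2] M [0.08 0.24 0.11] grip 0.016 40.0 q [-0.34  0.53  1.9  -0.    0.71 -0.98]
14 -9.01 6.91
18 -8.94 6.84
22 -8.86 6.78
26 -8.78 6.69
30 -5.64 3.56
[282. 143.] 125 [ 0.442  -0.0058  0.0854] 127.0
[230. 158.] 128 [ 0.4234 -0.0296  0.0844] 156.4
[334. 158.] 279 [0.4705 0.0054 0.0848] 97.2
```

View pics/w4.png

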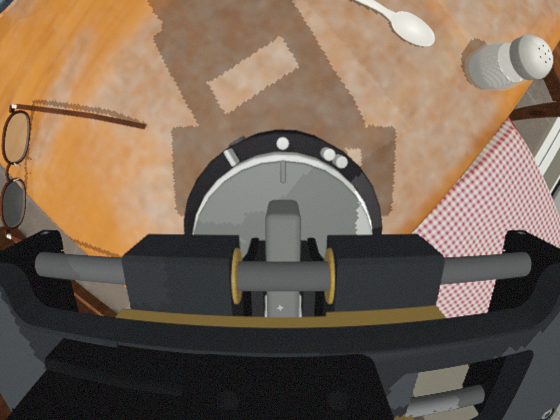

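Request:
send_rows --deltas "-0.05 0 0 0 0 1 0;0 0 0 0 0 1 0;0 0 0 0 0 0 0;0 0 0 0 0 0 0;0 0 0 0 0 0 0;0 0 0 0 0 0 0"

```text
time: 13.85
position: [0.4783, -0.0521, 0.1741]
tool_rot: [0.463, 0.886, -0.0, -0.0]
ft_force: [-0.6, -0.2, 5.4]
grip_width: 0.0156
grip_force: 40.0
```

Run:
```python
from h import *
state()
print(robot.hand_in())
```

```text
t 13.85 pos [ 0.4783 -0.0521  0.1741] yaw(y) 34.83 tilt [-0.0002  0.    ] F [-0.6 -0.2  5.4] M [0.11 0.21 0.1 ] grip 0.0156 40.0 q [-0.34  0.53  1.9  -0.    0.71 -0.95]
the job is handed in; nothing more can be done
None
```

I seated the lid fully home in the grinder, turned it clockwise about 32° so the grip bar points at the single stud (the ring's own angle isn't visible), and handed in at 13.9 s with the gripper still holding it there and the mug, salt shaker and teaspoon untouched.

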